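Find the unlocked socket cover on a lab bench's service spine and push it open

ROBOT

A 6-joint arm with a two-finger parallel gripper is mounted at the origin on the work surface. World frame = base frame: x ahead of the robot, y to its left, z up, the work surface at z = 0. Lengths are in m, angles in rad, forces in N, time in s.
With the tool pointing down it reaches from about 0.35 to 0.775 m from the base axis. Payload 5.5 kg.
Tool frame: the origin (TCP) lies on the centre line of the jaws, within the pads' length; the fingertips stand 17 mm ahead of it and the grasp point (between the pads) lies 2 mm behind it; z points along the fingers, y is the direction in which the jaws open and shut (so a half turn about z gives the same grasp; the last joint's range is limited). The gripper opens to 85 mm and grips with 20 to 120 N. Pads are 22 mm wide; open, the fingers measure 114 mm over their backs; the gripper's body (76 mm by 85 mm) begins 54 mm behind the grasp point. The pads swing forward as they close: fully open they stand 13 mm farther back than shut.
Start: joints at [-1.296, 0.313, 0.046, 1.304, 0, 1.431], TCP at [0.232, -0.526, 0.248] pointing down, gripper open.
Joint ranges: [-2.76, 2.76], [-0.86, 1.69], [-1.03, 1.26], [-2.2, 2.34], [-1.47, 1.5], [-3.14, 3.14]. Speed limits (rad/s): [2.57, 2.57, 3.14, 3.14, 3.14, 3.14].

INTERFACE

Orientations are given as a unit quaternion [w, x, y, z].
In Python, from workcell import env gives the robot as it stands.
- The arm moves only by the tool servo_tool, never from a script. Its argument "increments" is a list of rows, each an object of numbers: "claw": the closure, from 0 (fully open) to 1 (shut); "x", "y", "z": the shift along the world's x, y, z in units of 25 mm (1.0 is 25 mm); "ax", "ay", "az": the turn, a rotation vector about the world's x, y, z in units of 8 degrees (1.0 is 8 degrees). A call has 1 to 5 rows; each row shifts and turns the commanded pose from where the row before left it; what a row does not reach is not made up. A row lasts 1/10 s, in which the tool goes at most 50 mm and 8.59 degrees, less where a joint would pass 70% of its speed; a pose out of reach is approached as far as the arm can. A call is refused whole if a number of a shift passes 1 or a number of a turn 1, either way. A call with a gripper value outside its range is refused whole. The fingers move at their own pace and stop on an object; "newtons" is the grip in N (left out, the last holds). Time passes only in rows, so rows that do not move let the fingers close. It gives the time, the measured TCP pose, the force and the opening at its end, in the units of the state.
- env.get_state(): the state, without advancing time (a new reading comes with each control period).
- env.read_camera(name): name is "scene" or "top" or "wrist"; returns the picture (400x640x3 uint8, red, green, blue); there is no depth.
- env.calibration(name): a dict with "K" (3x3 intrinsics, pixels), "world_to_cam" (4x4, takes a point from world to camera coordinates). Camera axes: x right, y down, z forward; pixel columns grow to the right and rows downward; lengths in m; the calibration is good to about 2 mm. A picture is of the moment at which its call begins: read the wrist's pose just before it. calibration takes no time and is no camera call; for the wrist camera it gives the pose at the moment of the call.
- env.hand_in(): hands the job in, once; it reports no verdict.
The state is a dict: "clock": time; "joint_pos": joint angles; "qvel": joint speeds; "tau": joint torques, N m; "tcp_pos": TCP position; "orientation": TCP orientation; "wrist_force": force on the tool from outside, world axes, zero at the start; "ft_torque": the same for the moment, N m; "finger_gap": finger opening in m.
Only numpy, scipy, OpenCV 4.12 (cv2) and the standard library are available. Lean on these libraries where they do the work, as an engineer would, in place of code of your own. Each camera call takes 0.05 s, during which the arm holds its last target.

TASK

Four identical steel tilt covers close the socket bays in the service spine on this lab bench, and one of them has been unlocked. Press lightly on the covers' finger pads with the fingertips until you find the one that rocks, then push that pad down into the bay until the cover is fully open against its stop, and leave it standing open. Only push from above: do not grip or lift the covers, do not force a locked one, and leave everything else on and around the spine where it stands.

Things in the scene. Friction and masses are not known exactly. Their poses are not given: they have to be found in the camera images.
- bay_1: One of four identical socket bays in a row along the spine's top, 104 mm apart, in any order. Origin (all bays): on the closed cover's top face, directly above the cover's tilting axle, 115 mm above the bench. z up; x across the spine, away from the robot side; y along the spine and the axle
- cover_1 (a joint): Tilt of bay_1's cover, rad. Every cover is a flat steel plate, 110 x 97 x 4 mm, x = -75 to +35 mm of its bay; axle along y, 3 mm below the top face. 0 = closed, level, flush with the spine's top. Grows as the long end on the -x side, with the finger pad, goes down into the well (the short end with the brass lock rises)
- bay_2: As bay_1. Each bay's well, under its cover, is open from x = -77 to +37 mm and y = -49 to +49 mm of the bay and 84 mm deep, with two 10 mm high sockets on its floor
- cover_2 (a joint): Tilt of bay_2's cover, as cover_1. A locked cover sits on a rubber seal and gives under 0.04 rad, even to a firm press (about 0.01 at 10 N). The unlocked one tilts from -0.05 to its stop at 1.15 (fully open). Its axle is stiff: about 3 N on the finger pad moves it, and it stays at any angle where it is left. Only pressing tells it from the locked ones
- bay_3: As bay_1
- cover_3 (a joint): Tilt of bay_3's cover, as cover_1. Each cover's dark rubber finger pad (14 x 60 mm) is on the top face, centred 55 mm to the -x side of the axle, y = 0
- bay_4: As bay_1
- cover_4 (a joint): Tilt of bay_4's cover, as cover_1. Under every cover is an 88 x 78 x 5 mm stiffening pan, unseen when closed: it is not to be touched, as covers are pushed from above and not lifted from beneath
- spine: The service spine standing across the bench, a white metal trunking with blue end caps, 536 mm long, 190 mm deep, flat top 115 mm above the bench. Origin: centre of its underside, on the bench; z up, y along its length, x across it away from the robot. Behind the covers its top is a 59 mm deep ledge (x = 36 to 95 mm)
- beaker: Glass beaker, 72 mm across, 92 mm high, standing before the spine; origin: centre of its underside
- flask: Dark red volumetric flask, 66 mm across, slim neck, 150 mm high, beside the spine's left end; origin: centre of its underside
- tape: Roll of tape lying flat, 96 mm across, 24 mm high, beside the spine's right end; origin: centre of its underside
- rack: Light blue tube rack with white tubes, 75 x 135 x 53 mm high, before the spine; origin: centre of its underside
- dropper: Amber dropper bottle, 32 mm across, 68 mm high, on the spine's rear ledge; origin: centre of its underside
- marker: White marker pen with blue cap, 14 x 134 mm, 17 mm high, lying on the spine's rear ledge along it; origin on its underside
Not all that is in view belongs to the job. Leave any orange or purple look-alike of the beaker alone.

How it is judged:
By the outcome, as a careful person would: the job done as asked, in the order asked, and still so for the second after the job is handed in, with the robot touching nothing.
It also fails if it takes over 48 s, if anything falls off the work surface, if the arm or the gripper's body presses on something with over 40 N, if the wrist force passes 120 N, or if a joint passes its speed limit or range.

## Working session

There is one attempt and no reset: what is moved stays moved. The work goes in short steps, Python scripts to look and compute and a tool call to move; the robot and the scene stay as the last step left them, time stands still between calls to the robot, and variables do not carry over. Pictures are saved under pics/ and viewed, and the job is handed in when it is done.

Besides the shell and the picture viewer there is one more tool, called after "Request:" as name([rows], argument=value, ...), one row to a line, values as JSON. servo_tool: Moves the arm, as the interface text tells. Its arguments: {"type":"object","properties":{"increments":{"type":"array"},"newtons":{"type":"number"}},"required":["increments"]}

```bash
mkdir -p pics; cat > h.py <<'E'
import numpy as np,cv2
from workcell import env
def snap(n,f):
    c=env.calibration(n); im=env.read_camera(n); cv2.imwrite('pics/'+f,im[:,:,::-1]); return im,c
def ray(c,u,v,z):
    K=np.array(c['K']);T=np.array(c['world_to_cam']);R=T[:3,:3];t=T[:3,3]
    o=-R.T@t; d=R.T@np.linalg.inv(K)@[u,v,1]; return o+d*(z-o[2])/d[2]
def proj(c,p):
    T=np.array(c['world_to_cam']);q=np.array(c['K'])@(T[:3,:3]@p+T[:3,3]);return q[:2]/q[2]
E
python3 - <<'E'
from h import *
snap('top','top0.png');snap('scene','scene0.png');s=env.get_state();print(s)
E
```

```text
{'clock': 0.1, 'joint_pos': array([-1.29559010e+00,  3.13929454e-01,  4.50818939e-02,  1.30359968e+00,
        3.88277180e-05,  1.43120077e+00]), 'qvel': array([ 2.31636142e-03, -1.98010719e-03,  3.26571449e-03, -1.26830144e-03,
       -1.29742840e-03, -5.27794460e-05]), 'tau': array([ 2.70045253e-03, -4.81728888e+01,  2.99242973e+01,  1.27294331e-02,
       -9.99825784e-05,  7.41355244e-07]), 'tcp_pos': array([ 0.23161536, -0.52581749,  0.24749128]), 'orientation': array([-8.24875192e-04,  9.78569090e-01,  2.05917105e-01, -3.65582427e-05]), 'wrist_force': array([0.48559539, 0.66456323, 0.2677788 ]), 'ft_torque': array([ 0.00395694, -0.06160459, -0.0042264 ]), 'finger_gap': 0.08557481487757007}
```

View pics/top0.png

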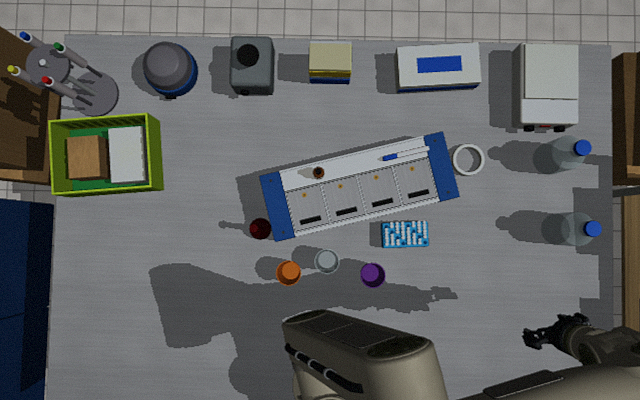

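View pics/scene0.png

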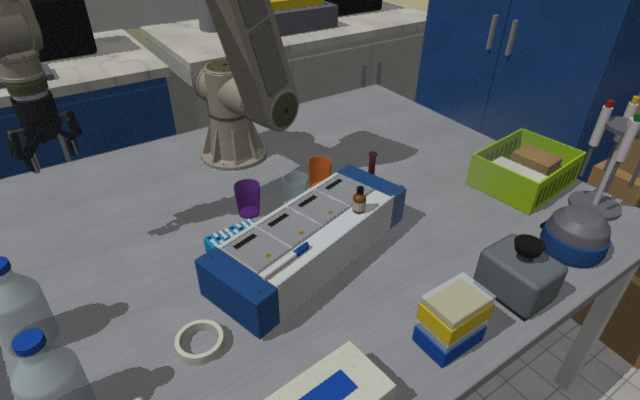

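The top view shows the spine tilted across the bench. Its dark finger pads are near (310,219), (347,211), (384,203) and (419,195), on the robot side. The flask is at (260,228), the beaker at (327,260), the rack at (405,234), the dropper at (318,172) and the marker at (400,155). Next I'll measure the pads.

```bash
python3 - <<'E'
from h import *
im=cv2.imread('pics/top0.png');c=env.calibration('top')
g=im.max(axis=2)
m=(g<60).astype(np.uint8); 
roi=np.zeros_like(m); cv2.fillPoly(roi,[np.array([[286,190],[430,158],[441,196],[295,236]])],1); m&=roi
n,l,st,ce=cv2.connectedComponentsWithStats(m)
P=[]
for i in range(1,n):
    if st[i,4]>20:
        w=(g*0+255-g)[l==i].astype(float); ys,xs=np.nonzero(l==i)
        ct=cv2.minAreaRect(np.array([xs,ys]).T.astype(np.float32))
        p=ray(c,*ce[i],0.115); P.append(p); print(ce[i],st[i],ct,p)
P=np.array(sorted(P,key=lambda p:-p[1]))
print(np.linalg.norm(np.diff(P,axis=0),axis=1)); 
d=P[0]-P[-1]; y=d/np.linalg.norm(d); print('yaw',np.degrees(np.arctan2(-y[0],y[1])), P.mean(0))
# end caps blue corners
h=cv2.cvtColor(im,cv2.COLOR_BGR2HSV)
b=((h[...,0]>105)&(h[...,0]<125)&(h[...,1]>150)).astype(np.uint8)
n,l,st,ce=cv2.connectedComponentsWithStats(b)
for i in range(1,n):
    if st[i,4]>200 and 100<ce[i][1]<260 and ce[i][0]>200: print('blue',ce[i],st[i],ray(c,*ce[i],0.115))
for n,u,v,z in [('flask',260,228,.07),('beaker',327,260,.092),('purple',373,274,.09),('rack',405,234,.05),('dropper',318,172,.183),('tape',468,159,.02),('marker',402,155,.13)]: print(n,ray(c,u,v,z).round(3))
cv2.imwrite('pics/crop.png',cv2.resize(im[120:290,210:500],None,fx=2.7,fy=2.7,interpolation=cv2.INTER_CUBIC))
E
```

```text
[418.         193.35106383] [408 189  21   9  94] ((417.9662170410156, 193.35394287109375), (4.422237396240234, 20.61212158203125), 77.00537872314453) [ 0.56489548 -0.23567625  0.115     ]
[382.32631579 202.13684211] [372 198  21   9  95] ((382.176513671875, 202.20587158203125), (4.3656415939331055, 20.615528106689453), 75.96376037597656) [ 0.53786585 -0.13599326  0.115     ]
[346.10416667 210.96875   ] [336 207  21   9  96] ((346.11767578125, 210.97061157226562), (4.365641117095947, 20.615528106689453), 75.96376037597656) [ 0.51070341 -0.03489444  0.115     ]
[310.11827957 219.74193548] [300 216  21   9  93] ((310.0588684082031, 219.73532104492188), (4.365641117095947, 20.615528106689453), 75.96376037597656) [0.4837534  0.06542544 0.115     ]
[0.10387676 0.10468415 0.10328261]
yaw 15.082013971285551 [ 0.52430453 -0.08528463  0.115     ]
blue [441.22667695 166.34772552] [ 424  132   35   69 1297] [ 0.64264589 -0.29998574  0.115     ]
blue [582.05454545 147.56363636] [573 140  18  16 220] [ 0.70489902 -0.69569337  0.115     ]
blue [276.64684288 206.27092511] [ 260  172   35   69 1362] [0.51938577 0.16034325 0.115     ]
blue [592.10504202 228.38655462] [583 221  19  16 238] [ 0.47793442 -0.7228195   0.115     ]
flask [0.458 0.211 0.07 ]
beaker [0.371 0.015 0.092]
purple [ 0.335 -0.116  0.09 ]
rack [ 0.45  -0.212  0.05 ]
dropper [0.61  0.045 0.183]
tape [ 0.68  -0.403  0.02 ]
marker [ 0.67  -0.187  0.13 ]
```

View pics/crop.png

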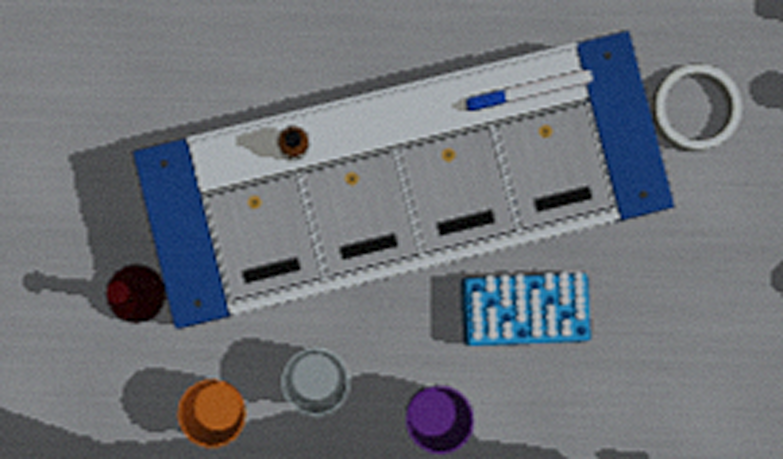

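Candidates for the unlocked cover are the four pads. A is at (310,220), B at (346,211), C at (382,202) and D at (418,193). The 104 mm pitch checks out, and the spine yaw is +15.1°. The rack, the beaker, and the orange and purple look-alikes are not targets. I'll shut the gripper and fly to pad D first.

Request:
servo_tool([
  {"claw":1,"x":1,"y":0.87,"az":-0.55},
  {"claw":1,"x":1,"y":0.87,"az":-0.54},
  {"claw":1,"x":1,"y":0.87},
  {"claw":1,"x":1,"y":0.87},
  {"claw":1,"x":1,"y":0.87},
], newtons=20)

```text
schema error: expected keys claw, x, y, z, ax, ay, az
```

Request:
servo_tool([
  {"claw":1,"x":1,"y":0.87},
  {"claw":1,"x":1,"y":0.87},
  {"claw":1,"x":1,"y":0.87},
  {"claw":1,"x":1,"y":0.87},
  {"claw":1,"x":1,"y":0.87},
])

```text
schema error: expected keys claw, x, y, z, ax, ay, az
```

Request:
servo_tool([
  {"claw":1,"x":1,"y":0.87},
  {"claw":1,"x":1,"y":0.87},
  {"claw":1,"x":1,"y":0.87},
  {"claw":1},
])

```text
schema error: expected keys claw, x, y, z, ax, ay, az
```

All seven keys are required in every row.

Request:
servo_tool([
  {"claw":1,"x":1,"y":0.87,"z":0,"ax":0,"ay":0,"az":-0.55},
  {"claw":1,"x":1,"y":0.87,"z":0,"ax":0,"ay":0,"az":-0.54},
  {"claw":1,"x":1,"y":0.87,"z":0,"ax":0,"ay":0,"az":0},
  {"claw":1,"x":1,"y":0.87,"z":0,"ax":0,"ay":0,"az":0},
  {"claw":1,"x":1,"y":0.87,"z":0,"ax":0,"ay":0,"az":0},
], newtons=20)

```text
clock: 0.6
tcp_pos: [0.3574, -0.4164, 0.2479]
orientation: [-0.0, 0.991, 0.131, -0.0]
wrist_force: [-0.3, 0.0, -0.5]
finger_gap: 0.0124
```

Request:
servo_tool([
  {"claw":1,"x":1,"y":0.87,"z":0,"ax":0,"ay":0,"az":0},
  {"claw":1,"x":1,"y":0.87,"z":0,"ax":0,"ay":0,"az":0},
  {"claw":1,"x":1,"y":0.87,"z":0,"ax":0,"ay":0,"az":0},
  {"claw":1,"x":1,"y":0.87,"z":0,"ax":0,"ay":0,"az":0},
  {"claw":1,"x":1,"y":0.87,"z":0,"ax":0,"ay":0,"az":0},
])

```text
clock: 1.1
tcp_pos: [0.4824, -0.3076, 0.2479]
orientation: [-0.0, 0.991, 0.131, -0.0]
wrist_force: [-0.4, -0.5, -0.2]
finger_gap: 0.0
```

Request:
servo_tool([
  {"claw":1,"x":1,"y":0.9,"z":-0.5,"ax":0,"ay":0,"az":0},
  {"claw":1,"x":1,"y":0.9,"z":-0.5,"ax":0,"ay":0,"az":0},
  {"claw":1,"x":1,"y":0.9,"z":-0.5,"ax":0,"ay":0,"az":0},
  {"claw":1,"x":0,"y":0,"z":-0.5,"ax":0,"ay":0,"az":0},
  {"claw":1,"x":0,"y":0,"z":0,"ax":0,"ay":0,"az":0},
])

```text
clock: 1.6
tcp_pos: [0.5558, -0.2399, 0.1957]
orientation: [-0.001, 0.991, 0.132, -0.002]
wrist_force: [0.5, 0.1, -0.4]
finger_gap: 0.0002
```

```bash
python3 - <<'E'
from h import *
im,c=snap('wrist','w1.png'); print(env.get_state()['tcp_pos'])
for p in [(0.4838,0.0654),(0.5107,-0.0349),(0.5379,-0.1360),(0.5649,-0.2357)]: print(proj(c,np.array([*p,.115])))
E
```

```text
[ 0.55570993 -0.24082956  0.196922  ]
[-102.36152024  204.73642081]
[ 37.23970184 205.11811521]
[178.40955861 205.39742294]
[318.15318827 205.45293315]
```

View pics/w1.png

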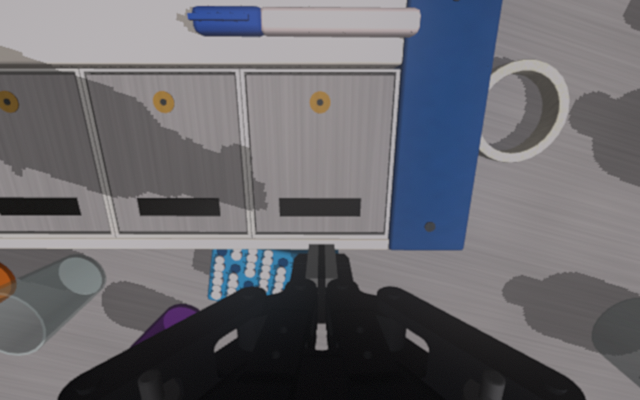

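The wrist view shows pad D at (320,207), against a prediction of (318,205), so the fix agrees to about 1.5 mm. Now I'll descend onto it.

Request:
servo_tool([
  {"claw":1,"x":0.36,"y":0.18,"z":-0.5,"ax":0,"ay":0,"az":0},
  {"claw":1,"x":0,"y":0,"z":-0.8,"ax":0,"ay":0,"az":0},
  {"claw":1,"x":0,"y":0,"z":-0.7,"ax":0,"ay":0,"az":0},
  {"claw":1,"x":0,"y":0,"z":-0.16,"ax":0,"ay":0,"az":0},
  {"claw":1,"x":0,"y":0,"z":0,"ax":0,"ay":0,"az":0},
])

```text
clock: 2.15
tcp_pos: [0.5652, -0.2371, 0.1438]
orientation: [-0.0, 0.991, 0.13, -0.0]
wrist_force: [0.8, 0.2, -0.1]
finger_gap: 0.0
```

Request:
servo_tool([
  {"claw":1,"x":0,"y":0,"z":-0.12,"ax":0,"ay":0,"az":0},
  {"claw":1,"x":0,"y":0,"z":-0.12,"ax":0,"ay":0,"az":0},
  {"claw":1,"x":0,"y":0,"z":-0.08,"ax":0,"ay":0,"az":0},
  {"claw":1,"x":0,"y":0,"z":0,"ax":0,"ay":0,"az":0},
])

```text
clock: 2.55
tcp_pos: [0.5657, -0.2368, 0.1364]
orientation: [0.0, 0.991, 0.131, 0.0]
wrist_force: [0.1, -0.5, 0.1]
finger_gap: -0.0001
```

Request:
servo_tool([
  {"claw":1,"x":0,"y":0,"z":-0.06,"ax":0,"ay":0,"az":0},
  {"claw":1,"x":0,"y":0,"z":-0.06,"ax":0,"ay":0,"az":0},
  {"claw":1,"x":0,"y":0,"z":0,"ax":0,"ay":0,"az":0},
])

```text
clock: 2.85
tcp_pos: [0.5656, -0.2367, 0.1331]
orientation: [-0.0, 0.991, 0.131, -0.0]
wrist_force: [-0.6, 0.3, 0.7]
finger_gap: 0.0001
```

Request:
servo_tool([
  {"claw":1,"x":0,"y":0,"z":-0.04,"ax":0,"ay":0,"az":0},
  {"claw":1,"x":0,"y":0,"z":0,"ax":0,"ay":0,"az":0},
])

```text
clock: 3.05
tcp_pos: [0.5657, -0.2368, 0.1322]
orientation: [0.0, 0.991, 0.131, -0.0]
wrist_force: [-0.2, 0.5, 0.4]
finger_gap: -0.0002
```

Request:
servo_tool([
  {"claw":1,"x":0,"y":0,"z":-0.04,"ax":0,"ay":0,"az":0},
  {"claw":1,"x":0,"y":0,"z":0,"ax":0,"ay":0,"az":0},
])

```text
clock: 3.25
tcp_pos: [0.5657, -0.2368, 0.1315]
orientation: [0.0, 0.991, 0.131, 0.0]
wrist_force: [-0.0, 0.8, 1.2]
finger_gap: -0.0002
```

Request:
servo_tool([
  {"claw":1,"x":0,"y":0,"z":-0.04,"ax":0,"ay":0,"az":0},
  {"claw":1,"x":0,"y":0,"z":0,"ax":0,"ay":0,"az":0},
])

```text
clock: 3.45
tcp_pos: [0.5657, -0.2368, 0.1304]
orientation: [0.0, 0.991, 0.131, 0.0]
wrist_force: [-0.5, -0.1, 2.3]
finger_gap: -0.0002
```

Request:
servo_tool([
  {"claw":1,"x":0,"y":0,"z":-0.04,"ax":0,"ay":0,"az":0},
  {"claw":1,"x":0,"y":0,"z":0,"ax":0,"ay":0,"az":0},
])

```text
clock: 3.65
tcp_pos: [0.5657, -0.2368, 0.1293]
orientation: [0.0, 0.991, 0.131, -0.0]
wrist_force: [-1.2, 0.3, 2.2]
finger_gap: -0.0001
```

Request:
servo_tool([
  {"claw":1,"x":0,"y":0,"z":-0.06,"ax":0,"ay":0,"az":0},
  {"claw":1,"x":0,"y":0,"z":-0.06,"ax":0,"ay":0,"az":0},
  {"claw":1,"x":0,"y":0,"z":0,"ax":0,"ay":0,"az":0},
])

```text
clock: 3.95
tcp_pos: [0.5658, -0.2368, 0.126]
orientation: [-0.0, 0.991, 0.131, -0.0]
wrist_force: [-0.5, 0.2, 0.2]
finger_gap: 0.0004
```

```bash
python3 - <<'E'
from h import *
im,c=snap('wrist','w2.png'); s=env.get_state();print(s['tcp_pos'],s['wrist_force'],s['ft_torque'])
E
```

```text
[ 0.56574492 -0.23677995  0.12603344] [ 0.13493674 -0.40853983  1.17867526] [ 0.01461455  0.04265778 -0.00027828]
```

View pics/w2.png

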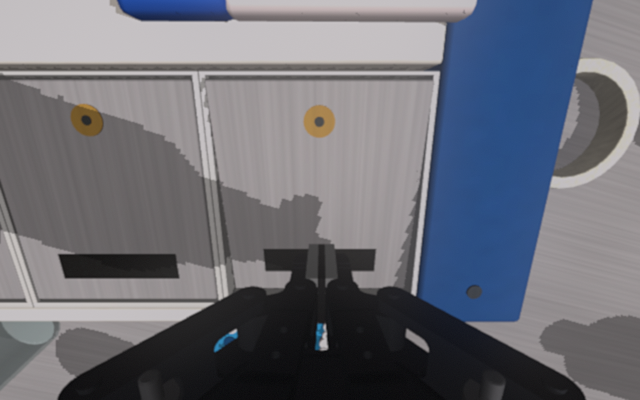

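Cover D rocks: it kept moving about 6 mm at a roughly constant 2 N, past what a locked cover would give. The wrist view shows the fingertips on pad D at (320,260) with the cover dipping. Now I'll compute the arc moves, leaning the tool for body clearance.

```bash
cat > arc.py <<'E'
from h import *
import sys
xd=np.array([.9656,.260,0]);yd=np.array([-.260,.9656,0]);O=np.array([.6176,-.2217,.115])
L=17
def tcp(th,phi,s,t=3.5):
    c=np.array([0,-3])+s*np.array([-np.cos(th),-np.sin(th)])+t*np.array([-np.sin(th),np.cos(th)])
    d=np.array([np.sin(phi),-np.cos(phi)]);e=np.array([np.cos(phi),np.sin(phi)])
    return c-L*d-11*e
ths=[.2,.3,.4,.5,.6,.7,.8,.9,1.0,1.05,1.1,1.15,1.2]
if __name__=='__main__':
    p=env.get_state()['tcp_pos']; ph0=0
    print('now bay',((p-O)@xd)*1e3,((p-O)@yd)*1e3,(p[2]-.115)*1e3)
    for th in ths:
        s=np.interp(th,[.1,.5,1.15],[44,48,52]); ph=np.radians(np.interp(th,[.3,.9],[0,12]))
        q=tcp(th,ph,s); w=O+xd*q[0]/1e3+[0,0,q[1]/1e3]
        dw=(w-p)/.025; dp=np.degrees(ph-ph0)/8
        print(th,q.round(1),w.round(4),'inc',dw.round(2),'rot',(.26*dp).round(3),(-.966*dp).round(3)); p=w;ph0=ph
E
python3 arc.py
```

```text
now bay -53.99205696411043 -1.0788794880902361 11.033437435945856
0.2 [-55.8   8.5] [ 0.5637 -0.2362  0.1235] inc [-0.08  0.02 -0.1 ] rot 0.0 -0.0
0.3 [-56.    3.7] [ 0.5635 -0.2363  0.1187] inc [-0.01 -0.   -0.19] rot 0.0 -0.0
0.4 [-56.2  -1.5] [ 0.5633 -0.2363  0.1135] inc [-0.01 -0.   -0.21] rot 0.065 -0.242
0.5 [-56.   -6.7] [ 0.5636 -0.2362  0.1083] inc [ 0.01  0.   -0.21] rot 0.065 -0.241
0.6 [-54.8 -11.8] [ 0.5647 -0.236   0.1032] inc [ 0.04  0.01 -0.2 ] rot 0.065 -0.241
0.7 [-53.2 -16.7] [ 0.5663 -0.2355  0.0983] inc [ 0.06  0.02 -0.2 ] rot 0.065 -0.241
0.8 [-51.  -21.5] [ 0.5683 -0.235   0.0935] inc [ 0.08  0.02 -0.19] rot 0.065 -0.241
0.9 [-48.4 -26. ] [ 0.5709 -0.2343  0.089 ] inc [ 0.1   0.03 -0.18] rot 0.065 -0.242
1.0 [-44.8 -29.7] [ 0.5743 -0.2334  0.0853] inc [ 0.14  0.04 -0.15] rot 0.0 -0.0
1.05 [-42.9 -31.5] [ 0.5762 -0.2329  0.0835] inc [ 0.07  0.02 -0.07] rot 0.0 -0.0
1.1 [-40.9 -33.1] [ 0.5781 -0.2323  0.0819] inc [ 0.08  0.02 -0.07] rot 0.0 -0.0
1.15 [-38.7 -34.7] [ 0.5802 -0.2318  0.0803] inc [ 0.08  0.02 -0.06] rot 0.0 -0.0
1.2 [-36.4 -35.9] [ 0.5825 -0.2312  0.0791] inc [ 0.09  0.02 -0.05] rot 0.0 -0.0
```

Request:
servo_tool([
  {"claw":1,"x":-0.08,"y":0.02,"z":-0.1,"ax":0,"ay":0,"az":0},
  {"claw":1,"x":-0.01,"y":0,"z":-0.19,"ax":0,"ay":0,"az":0},
  {"claw":1,"x":-0.01,"y":0,"z":-0.21,"ax":0.065,"ay":-0.24,"az":0},
  {"claw":1,"x":0.01,"y":0,"z":-0.21,"ax":0.065,"ay":-0.24,"az":0},
  {"claw":1,"x":0,"y":0,"z":0,"ax":0,"ay":0,"az":0},
])

```text
clock: 4.5
tcp_pos: [0.5622, -0.236, 0.1075]
orientation: [-0.005, 0.991, 0.13, 0.034]
wrist_force: [-0.3, 0.3, -0.9]
finger_gap: 0.0002
```

```bash
python3 - <<'E'
from h import *
im,c=snap('scene','s2.png'); cv2.imwrite('pics/s2c.png',cv2.resize(im[130:350,170:430,::-1],None,fx=2.7,fy=2.7))
im,c=snap('wrist','w3.png'); s=env.get_state();print(s['tcp_pos'],s['wrist_force'])
E
```

```text
[ 0.56267769 -0.23606333  0.10802462] [ 0.17407364 -0.13245545  0.46247681]
```

View pics/s2c.png

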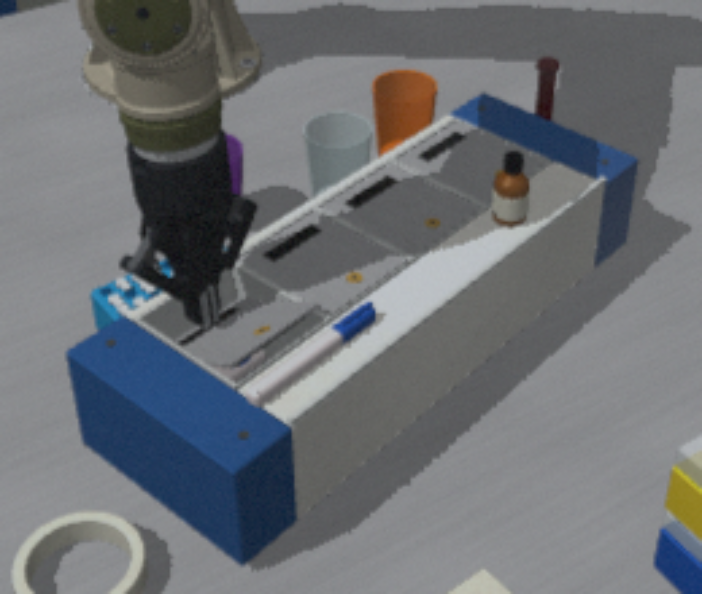

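View pics/w3.png

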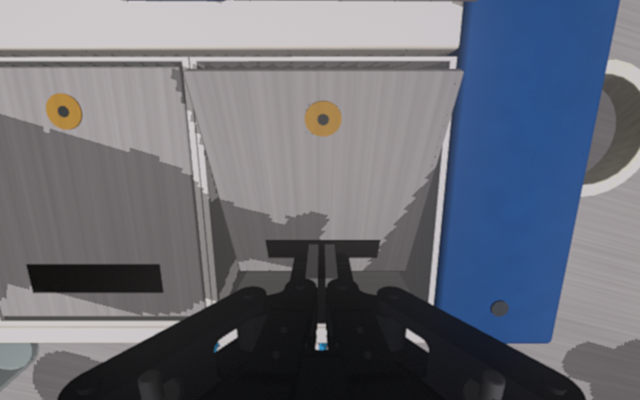

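Cover D is opening, with the fingertips on the pad at (322,250) and the short end risen. I'll continue along the arc.

Request:
servo_tool([
  {"claw":1,"x":0.06,"y":0.01,"z":-0.2,"ax":0.065,"ay":-0.24,"az":0},
  {"claw":1,"x":0.06,"y":0.02,"z":-0.2,"ax":0.065,"ay":-0.24,"az":0},
  {"claw":1,"x":0.08,"y":0.02,"z":-0.19,"ax":0.065,"ay":-0.24,"az":0},
  {"claw":1,"x":0.1,"y":0.03,"z":-0.18,"ax":0.065,"ay":-0.24,"az":0},
  {"claw":1,"x":0,"y":0,"z":0,"ax":0,"ay":0,"az":0},
])

```text
clock: 5.1
tcp_pos: [0.5702, -0.234, 0.0887]
orientation: [-0.014, 0.986, 0.13, 0.102]
wrist_force: [-0.2, -0.2, 0.4]
finger_gap: 0.0001
```

Request:
servo_tool([
  {"claw":1,"x":0.15,"y":0.04,"z":-0.15,"ax":0,"ay":0,"az":0},
  {"claw":1,"x":0.08,"y":0.02,"z":-0.07,"ax":0,"ay":0,"az":0},
  {"claw":1,"x":0,"y":0,"z":0,"ax":0,"ay":0,"az":0},
])

```text
clock: 5.4
tcp_pos: [0.577, -0.2325, 0.0833]
orientation: [-0.014, 0.986, 0.13, 0.102]
wrist_force: [-0.8, 0.3, 0.3]
finger_gap: -0.0001
```

```bash
python3 - <<'E'
from h import *
im,c=snap('scene','s3.png'); cv2.imwrite('pics/s3c.png',cv2.resize(im[130:350,170:430,::-1],None,fx=2.7,fy=2.7))
im,c=snap('wrist','w4.png'); s=env.get_state();print(s['tcp_pos'],s['wrist_force'])
from arc import *
p=s['tcp_pos'];print((p-O)@xd,(p-O)@yd,p[2]-.115)
E
```

```text
[ 0.57720821 -0.23263327  0.08366359] [ 0.62611943  0.38184223 -0.07044032]
-0.041844959931998375 -5.529567841282279e-05 -0.03133641082555658
```

View pics/s3c.png

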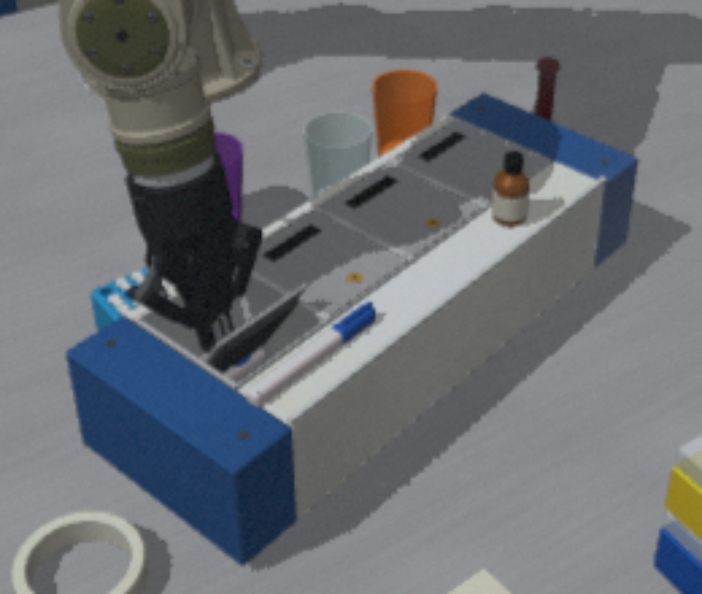

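View pics/w4.png

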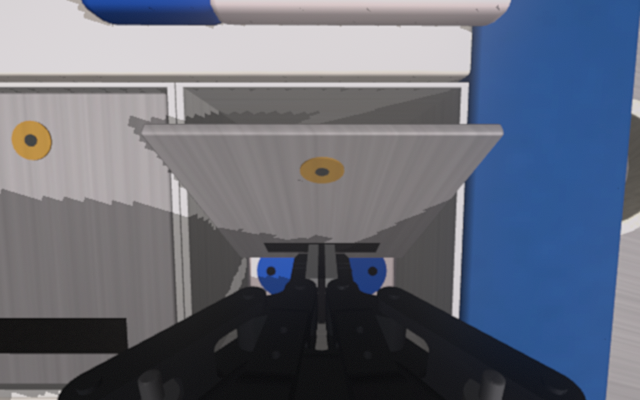

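The cover is now steeply tilted, with the tips on the pad at (322,247) and no other contact. I'll take small steps to the stop, watching the force.

Request:
servo_tool([
  {"claw":1,"x":0.08,"y":0.02,"z":-0.06,"ax":0,"ay":0,"az":0},
  {"claw":1,"x":0,"y":0,"z":0,"ax":0,"ay":0,"az":0},
])

```text
clock: 5.7
tcp_pos: [0.5791, -0.2322, 0.0824]
orientation: [-0.014, 0.986, 0.13, 0.103]
wrist_force: [-1.2, -0.7, 0.7]
finger_gap: -0.0003
```

Request:
servo_tool([
  {"claw":1,"x":0.08,"y":0.02,"z":-0.04,"ax":0,"ay":0,"az":0},
  {"claw":1,"x":0,"y":0,"z":0,"ax":0,"ay":0,"az":0},
])

```text
clock: 5.9
tcp_pos: [0.5808, -0.2317, 0.0813]
orientation: [-0.014, 0.986, 0.13, 0.103]
wrist_force: [-1.7, 0.1, 1.0]
finger_gap: -0.0001
```

Request:
servo_tool([
  {"claw":1,"x":0.08,"y":0.02,"z":-0.04,"ax":0,"ay":0,"az":0},
  {"claw":1,"x":0,"y":0,"z":0,"ax":0,"ay":0,"az":0},
])

```text
clock: 6.1
tcp_pos: [0.5827, -0.2312, 0.0801]
orientation: [-0.014, 0.986, 0.13, 0.103]
wrist_force: [-2.1, -0.3, 1.8]
finger_gap: -0.0001
```

Request:
servo_tool([
  {"claw":1,"x":0.06,"y":0.02,"z":-0.03,"ax":0,"ay":0,"az":0},
  {"claw":1,"x":0,"y":0,"z":0,"ax":0,"ay":0,"az":0},
])

```text
clock: 6.3
tcp_pos: [0.5833, -0.231, 0.0798]
orientation: [-0.013, 0.986, 0.13, 0.102]
wrist_force: [-7.3, -0.7, 6.3]
finger_gap: -0.0001
```

The force jumped to about 10 N, so this looks like the stop. I'll press once more lightly to confirm.

Request:
servo_tool([
  {"claw":1,"x":0.05,"y":0.01,"z":-0.02,"ax":0,"ay":0,"az":0},
  {"claw":1,"x":0,"y":0,"z":0,"ax":0,"ay":0,"az":0},
  {"claw":1,"x":0,"y":0,"z":0,"ax":0,"ay":0,"az":0},
])

```text
clock: 6.6
tcp_pos: [0.5835, -0.231, 0.0797]
orientation: [-0.013, 0.986, 0.129, 0.101]
wrist_force: [-13.5, -1.2, 11.9]
finger_gap: 0.0001
```

It's a hard stop: 18 N for 0.2 mm more travel. Now I'll back off the plate and rise clear.

Request:
servo_tool([
  {"claw":1,"x":-0.2,"y":-0.05,"z":0.1,"ax":0,"ay":0,"az":0},
  {"claw":1,"x":-0.2,"y":-0.05,"z":0.3,"ax":0,"ay":0,"az":0},
  {"claw":1,"x":-0.05,"y":0,"z":0.8,"ax":0,"ay":0,"az":0},
  {"claw":1,"x":0,"y":0,"z":1,"ax":0,"ay":0,"az":0},
  {"claw":1,"x":0,"y":0,"z":1,"ax":0,"ay":0,"az":0},
])

```text
clock: 7.1
tcp_pos: [0.5743, -0.233, 0.1601]
orientation: [-0.014, 0.986, 0.13, 0.103]
wrist_force: [-0.4, 0.1, 0.2]
finger_gap: -0.0001
```

Request:
servo_tool([
  {"claw":1,"x":-0.5,"y":-0.5,"z":1,"ax":0,"ay":0,"az":0},
  {"claw":1,"x":-1,"y":-1,"z":1,"ax":0,"ay":0,"az":0},
  {"claw":1,"x":-1,"y":-1,"z":0.5,"ax":0,"ay":0,"az":0},
  {"claw":1,"x":-1,"y":-1,"z":0,"ax":0,"ay":0,"az":0},
  {"claw":1,"x":0,"y":0,"z":0,"ax":0,"ay":0,"az":0},
])

```text
clock: 7.6
tcp_pos: [0.4851, -0.3237, 0.2228]
orientation: [-0.012, 0.986, 0.128, 0.104]
wrist_force: [0.5, 0.3, -0.4]
finger_gap: 0.0
```

Request:
servo_tool([
  {"claw":1,"x":-1,"y":-1,"z":0,"ax":0,"ay":0,"az":0},
  {"claw":1,"x":-1,"y":-1,"z":0,"ax":0,"ay":0,"az":0},
  {"claw":1,"x":-1,"y":-1,"z":0,"ax":0,"ay":0,"az":0},
  {"claw":1,"x":0,"y":0,"z":0,"ax":0,"ay":0,"az":0},
])

```text
clock: 8.0
tcp_pos: [0.4101, -0.3981, 0.2215]
orientation: [-0.013, 0.986, 0.128, 0.103]
wrist_force: [-1.3, 0.5, -0.0]
finger_gap: -0.0004
```

```bash
python3 - <<'E'
from h import *
im,c=snap('scene','s4.png'); cv2.imwrite('pics/s4c.png',cv2.resize(im[130:350,170:430,::-1],None,fx=2.7,fy=2.7))
im,c=snap('top','t4.png'); s=env.get_state();print(s['tcp_pos'],s['wrist_force'],s['clock'])
cv2.imwrite('pics/t4c.png',cv2.resize(im[120:290,210:500,::-1],None,fx=2.7,fy=2.7))
E
```

```text
[ 0.41182149 -0.39579408  0.22158117] [-0.5745593   0.70157836  0.25628501] 8.1
```

View pics/s4c.png

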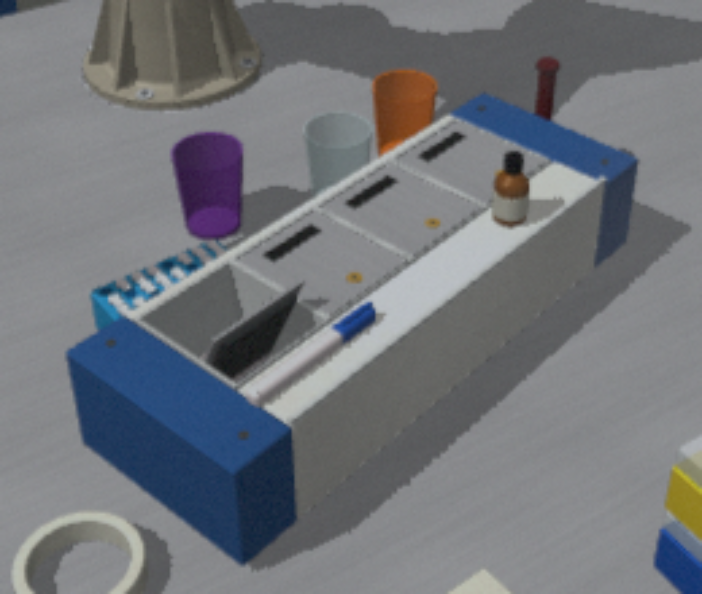

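View pics/t4c.png

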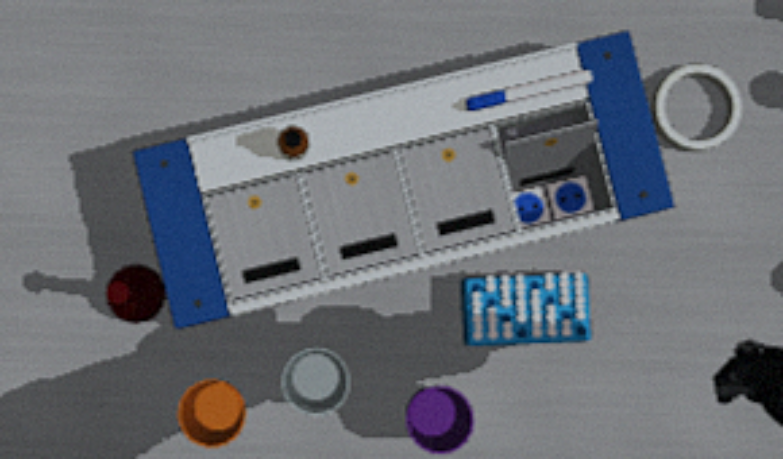

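The top view shows bay D open. Its sockets are visible at crop (530,207) and (570,197), the cover is standing, and everything else is where it was in the first picture. Handing in.

```bash
python3 -c "
from workcell import env
print(env.hand_in(), env.get_state()['clock'])"
```

```text
the job is handed in; nothing more can be done
the job is handed in; nothing more can be done
```

The unlocked cover was the rightmost one (most negative y), and I left it standing fully open. It was the first pad I pressed, so I never touched the other three. With the gripper shut, it gave way at about 2 N and moved about 6 mm, well past what a locked cover allows. I then pushed the pad down from above along its arc until the cover hit its stop.

- **Stop:** the force rose to 18 N for only 0.2 mm more travel. My geometry at that point gave a tilt of about 1.2 rad against the nominal 1.15, within my measurement error of about 2 mm.
- **After backing off:** the final scene and top views show the cover still open with both sockets visible. The other covers are closed, and the beaker, flask, tape, rack, dropper and marker look unmoved. The robot was clear of everything, with wrist force at noise level.
- **Time:** about 8.1 s at hand-in.
- **Failed checks:** the first move calls were refused for missing keys, before the arm had moved. During most of the push the force read close to zero rather than the expected 3 N, so I confirmed the motion from the pictures.

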